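# Locate a bearing bracket against two dowels and an end stop

### The arm

A 6-joint arm with a two-finger parallel gripper is mounted at the origin on the work surface. World frame = base frame: x ahead of the robot, y to its left, z up, the work surface at z = 0. Lengths are in m, angles in rad, forces in N, time in s.
With the tool pointing down it reaches from about 0.275 to 0.875 m from the base axis. Payload 12.5 kg.
Tool frame: the origin (TCP) lies between the finger pads; the fingertips stand 11 mm ahead of it and the grasp point (between the pads) lies 8 mm behind it; z points along the fingers, y is the line along which they close (so a half turn about z gives the same grasp; the last joint's range is limited). The gripper opens to 85 mm and grips with 20 to 120 N. Pads are 22 mm wide; open, the fingers measure 114 mm over their backs; the gripper's body (76 mm by 85 mm) begins 54 mm behind the grasp point. The pads swing forward as they close: fully open they stand 13 mm farther back than shut.
Start: joints at [-1.322, 0.351, 1.652, -0, 1.139, -0.085], TCP at [0.18, -0.52, 0.242] pointing down, gripper open.
Joint ranges: [-2.75, 2.75], [-0.79, 2.1], [0.01, 2.65], [-1.57, 4.71], [0.07, 3.14], [-2.87, 2.87]. Speed limits (rad/s): [2.22, 2.22, 2.79, 3.14, 3.14, 3.14].

### API

Orientations are given as a unit quaternion [x, y, z, w].
In Python, from plant import telemetry, optics, env gives the robot as it stands. The module is installed in compiled form; this text tells all that it offers.
- The arm moves only by the tool servo_tool, never from a script. Its argument "motion" is a list that holds one entry, the list of rows, each a list of 7 numbers: the closure in counts, from 0 (fully open) to 255 (shut), then the shift along the world's x, y, z scaled (see below), then the turn, a rotation vector about the world's x, y, z scaled (see below). In form: [[[grip, x, y, z, rx, ry, rz], ...]]. A call has 1 to 5 rows; each row is the pose to reach, as a shift and turn from the pose commanded when the call began; what a row does not reach only later rows make up. The controller multiplies each number of a shift by 0.1 m and each number of a turn by 60 degrees. A row lasts 1/10 s, in which the tool goes at most 50 mm and 8.59 degrees, less where a joint would pass 70% of its speed; a pose out of reach is approached as far as the arm can. A call with a number of a shift or a turn outside -1 to 1 is refused whole. A call with a gripper value outside its range is refused whole. The fingers move at their own pace and stop on an object; the grip force is fixed at half the most. Time passes only in rows, so rows that repeat a pose let the fingers close. It gives the time, the measured TCP pose, the force, the opening and the grip force at its end, in the units of the state.
- telemetry.get_obs(): the state, without advancing time (a new reading comes with each control period).
- optics.camera(name): name is "scene" or "top"; returns (picture, depth): 384x512x3 uint8, red, green, blue; 384x512 float32, m along the optical axis (not along the pixel's ray), 0 where there is no reading.
- optics.camera_model(name): a dict with "fx", "fy", "cx", "cy" (pixels), "R" (3x3) and "t" (3): a world point X has camera coordinates R X + t. Camera axes: x right, y down, z forward; pixel columns grow to the right and rows downward; lengths in m; the calibration is good to about 2 mm. A picture is of the moment at which its call begins. camera_model takes no time and is no camera call.
- env.close_job(): hands the job in; it is judged then, once.
The state is a dict: "time_s": time; "joint_pos": joint angles; "dq": joint speeds; "effort": joint torques, N m; "ee_pos": TCP position; "tool_rot": TCP orientation; "force": force on the tool from outside, world axes, zero at the start; "wrist_torque": the same for the moment, N m; "gripper_width": opening from 0.0 (shut) to 1.0 (fully open); "grasp_force": force on a finger pad.
Only numpy, scipy, OpenCV 4.12 (cv2) and the standard library are available. Lean on these libraries where they do the work, as an engineer would, in place of code of your own. Each camera call takes 0.05 s, during which the arm holds its last target. There are 200 camera calls.

### The job

Lift the loose bearing bracket onto the steel fixture plate, lying flat on its foot with a long edge towards the two dowels, and gently push it fully home, so that it bears against both dowels and the end stop at the same time under light pressure. Then let go and leave it there, touching all three; leave the other things on the bench alone and do not lean hard on the dowels or the stop.

Things in the scene. Friction and masses are not known exactly. Their poses are not given: they have to be found in the camera images.
- bracket: Bare aluminium bearing bracket, loose, about 0.5 kg, at first on the bench: flat foot 80 mm (its x) by 120 mm (its y), 14 mm thick, with a plain round upright boss 36 mm across on its middle, boss top 44 mm above the underside. Origin: centre of the foot's underside; z up along the boss. Either long edge (x = +40 or -40 mm) may face the dowels. Pick it up by the boss; push boss or foot.
- fixture: Fixed ground steel plate 180 mm (x) by 230 mm (y), 20 mm thick, on the bench. Origin: centre of its underside; flat top at z = 20 mm. The dowels stand near its +x edge, the end stop on its +y half. Plate, dowels and stop are lightly oiled (friction about 0.15), though the bracket can still catch askew. Home, the bracket's centre is at plate x = 9 mm, its y axis along the plate's.
- dowel_a: Upright steel dowel 12 mm in diameter, 20 mm high, fixed in the plate at plate x = 55, y = +40 mm. Origin: on its axis, at the plate's top. Press the bracket against it with a few newtons (more than 2 N); it must never see more than 20 N.
- dowel_b: The other dowel, the same, at plate x = 55, y = -40 mm. More than 2 N, never more than 20 N.
- stop: Dark steel block 32 x 24 x 26 mm high on the plate at plate x = 9 mm, y varies, axes as the plate's. Origin: under it, on the plate's top. Its rigid brass screw nose, 10 mm across, 7 mm above the plate, points along -y; the end face that meets the bracket is 14 to 34 mm from the origin: not measured, to be found by touch (bracket centre home: y = -74 to -94 mm). Over 2 N, never over 20 N.
- spool: Bystander: small copper-wound spool, 72 mm across, 60 mm high, origin under its centre. Not to be moved.
- tray: Bystander: grey open tray 100 x 130 x 35 mm with brass fittings, origin under its centre. Not to be moved.
- screwdriver: Bystander: screwdriver lying on the bench. Not to be moved.
- oil_jar: Bystander: closed jar, 60 mm across, 90 mm high, origin under its centre. Not to be moved.
There are look-alikes about, which are no part of the job. Leave any green or pink look-alike of the bracket alone.

How it is judged:
By the outcome, as a careful person would: the job done as asked, in the order asked, and still so for the second after the job is handed in, with the robot touching nothing.
It also fails if it takes over 69 s, if anything falls off the work surface, if the arm or the gripper's body presses on something with over 40 N, if the wrist force passes 120 N, or if a joint passes its speed limit or range.

## Working session

There is one attempt and no reset: what is moved stays moved. The work goes in short steps, Python scripts to look and compute and a tool call to move; the robot and the scene stay as the last step left them, time stands still between calls to the robot, and variables do not carry over. Pictures are saved under pics/ and viewed, at most 10 in all, crops included, and the job is handed in when it is done.

Besides the shell and the picture viewer there is one more tool, called after "Call:" in YAML: its name, and indented under it one key for each argument. servo_tool: Moves the arm, as the interface text tells. Its arguments: {"type":"object","properties":{"motion":{"type":"array"}},"required":["motion"]}

```bash
mkdir -p pics
python3 - <<'E'
from plant import telemetry, optics
import cv2, numpy as np, pickle
o=telemetry.get_obs(); print({k:np.round(v,3).tolist() for k,v in o.items()})
for n in("top","scene"):
    p,d=optics.camera(n); m=optics.camera_model(n)
    pickle.dump((p,d,m),open(n+"0.pkl","wb")); cv2.imwrite(f"pics/{n}0.png",p[...,::-1])
    print(n,{k:np.round(v,3).tolist() for k,v in m.items()}, "cam pos",-np.array(m["R"]).T@m["t"])
E
```

```text
{'time_s': 0.0, 'joint_pos': [-1.322, 0.351, 1.652, -0.0, 1.139, -0.085], 'dq': [-0.0, -0.001, -0.001, -0.0, -0.001, 0.001], 'effort': [-0.0, -50.61, -29.14, -0.0, 0.005, 0.0], 'ee_pos': [0.18, -0.519, 0.242], 'tool_rot': [0.986, 0.166, -0.0, -0.001], 'force': [-0.379, 0.028, -0.113], 'wrist_torque': [0.027, 0.019, 0.012], 'grasp_force': 0.0, 'gripper_width': 1.002}
top {'fx': 366.252, 'fy': 366.252, 'cx': 256.846, 'cy': 192.19, 'R': [[-0.008, -1.0, -0.011], [-0.997, 0.008, -0.079], [0.079, 0.01, -0.997]], 't': [0.085, 0.565, 0.991]} cam pos [0.48514128 0.07000173 1.03359937]
scene {'fx': 493.099, 'fy': 493.099, 'cx': 256.706, 'cy': 191.589, 'R': [[0.694, 0.72, -0.014], [0.548, -0.541, -0.638], [-0.466, 0.435, -0.77]], 't': [-0.446, -0.209, 1.592]} cam pos [ 1.16650072 -0.48488608  1.08652898]
```

View pics/top0.png

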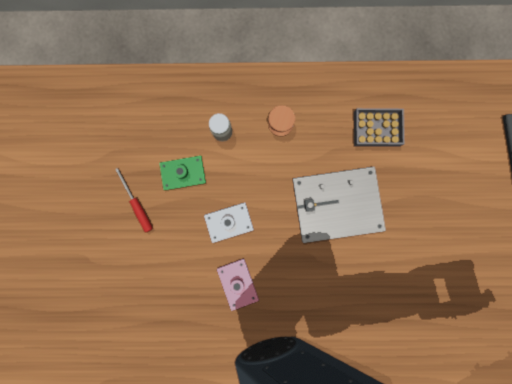

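View pics/scene0.png

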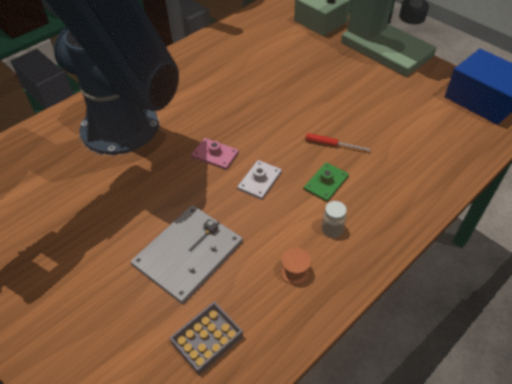

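The top view shows the plate at about (339,204), with dowels at (322,186) and (350,182) and the stop at (310,205). The plate's axes roughly match the world's.

There are three bracket-like parts in the top view: bare aluminium at (228,222), green at (182,172) and pink at (237,285). The uncoloured one at (228,222) is "bare aluminium", so I'll confirm it in an enlarged crop.

```bash
cat > h.py <<'E'
import numpy as np, cv2, pickle
def ray(m,u,v,z):
    R=np.array(m["R"]);c=-R.T@np.array(m["t"])
    d=R.T@np.array([(u-m["cx"])/m["fx"],(v-m["cy"])/m["fy"],1.]); return c+d*(z-c[2])/d[2]
def proj(m,X):
    q=np.array(m["R"])@np.array(X)+m["t"]; return m["cx"]+m["fx"]*q[0]/q[2], m["cy"]+m["fy"]*q[1]/q[2]
def rect(p,m,box,z,lo=90,sat=60):
    """min-area rectangle of pale grey blob in box (u0,v0,u1,v1), on plane z; world centre, sides, long-axis angle"""
    u0,v0,u1,v1=box; h=cv2.cvtColor(np.ascontiguousarray(p[v0:v1,u0:u1]),cv2.COLOR_RGB2HSV)
    k=((h[...,1]<sat)&(h[...,2]>lo)).astype(np.uint8)
    c=max(cv2.findContours(k,cv2.RETR_EXTERNAL,cv2.CHAIN_APPROX_NONE)[0],key=cv2.contourArea)[:,0]+[u0,v0]
    W=np.float32([ray(m,u,v,z)[:2]*1000 for u,v in c])
    r=cv2.minAreaRect(W); b=cv2.boxPoints(r); e=max((b[1]-b[0],b[2]-b[1]),key=np.linalg.norm)
    return np.round(r[0],1),np.round(r[1],1),round(np.degrees(np.arctan2(e[1],e[0]))%180,2),len(c)
E
python3 - <<'E'
from h import *
p,d,m=pickle.load(open("top0.pkl","rb"))
a=cv2.resize(p[185:260,195:270],(520,520),interpolation=cv2.INTER_CUBIC); b=cv2.resize(p[160:250,285:392],None,fx=2.6,fy=2.6,interpolation=cv2.INTER_CUBIC)
c=cv2.resize(pickle.load(open("scene0.pkl","rb"))[0][195:310,125:250],None,fx=2.2,fy=2.2,interpolation=cv2.INTER_CUBIC)
I=np.zeros((520,800,3),np.uint8); I[:,:520]=a
I[:b.shape[0],520:520+b.shape[1]]=b[:,:280]; I[240:240+c.shape[0],520:520+c.shape[1]]=c[:280,:280]
cv2.imwrite("pics/crop.png",I[...,::-1])
print("bracket",rect(p,m,(198,198,262,250),.014)); print("plate",rect(p,m,(285,160,392,250),.02))
s=pickle.load(open("scene0.pkl","rb"));
print("bracket s",rect(s[0],s[2],(232,155,288,202),.014)); print("plate s",rect(s[0],s[2],(125,195,250,305),.02))
for u,v in((228,222),(215,230),(310,205),(340,220)):
    R=np.array(m["R"]);z=d[v,u];q=np.array([(u-m["cx"])/m["fx"]*z,(v-m["cy"])/m["fy"]*z,z]);print(u,v,np.round(R.T@(q-m["t"]),3))
E
```

```text
bracket (array([483.5, 160.6]), array([ 82.2, 121.8]), np.float32(106.66), 135)
plate (array([ 531.4, -144.7]), array([180.6, 231.6]), np.float32(97.67), 289)
bracket s (array([487.2, 160.8]), array([ 84.1, 125.7]), np.float32(106.53), 102)
plate s (array([ 533.6, -144. ]), array([183. , 233.4]), np.float32(97.71), 231)
228 222 [0.484 0.159 0.045]
215 230 [0.462 0.197 0.015]
310 205 [ 0.528 -0.062  0.053]
340 220 [ 0.487 -0.147  0.024]
```

View pics/crop.png

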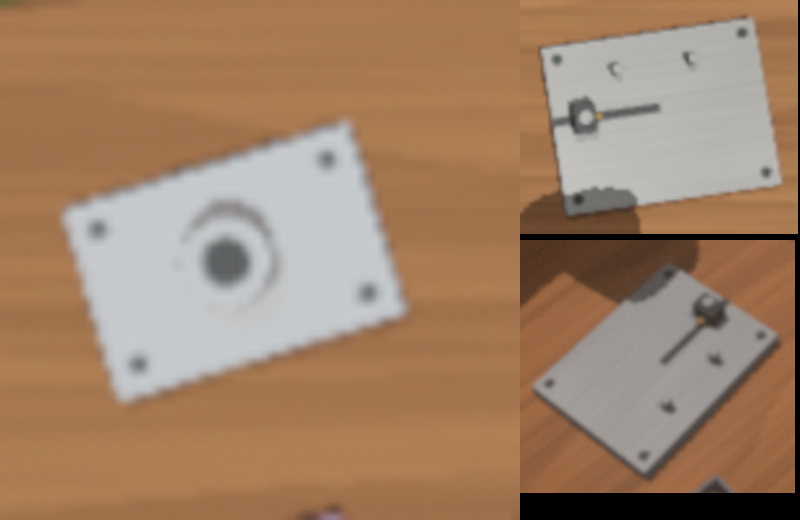

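The crop confirms it: the part at (228,222) is plain silver with a round boss on an 82x122 mm foot (120x80 expected), boss top at 45 mm. The plate measures 181x232 mm. Next I'll check the plate pose against the dowels and stop, and make the first transfer move.

Run:
```python
from h import *
a=np.radians(7.7);C=np.array([.5315,-.1447]);M=np.array([[np.cos(a),-np.sin(a)],[np.sin(a),np.cos(a)]])
w=lambda x,y,z:[*(C+M@[x/1e3,y/1e3]),z]
for n in("top","scene"):
    p,d,m=pickle.load(open(n+"0.pkl","rb")); inv=lambda u,v,z:np.round(M.T@(ray(m,u,v,z)[:2]-C)*1e3,1)
    print(n,"dowel tops pred",np.round([proj(m,w(55,s,.04)) for s in(40,-40)],1),"base",np.round([proj(m,w(55,s,.02)) for s in(40,-40)],1))
    h=cv2.cvtColor(p,cv2.COLOR_RGB2HSV); b=(285,160,392,250) if n=="top" else (125,195,250,305)
    k=np.zeros(h.shape[:2],bool); s=(slice(b[1],b[3]),slice(b[0],b[2])); k[s]=((h[...,2]<110))[s]
    num,l,st,ce=cv2.connectedComponentsWithStats(k.astype(np.uint8))
    for i in range(1,num):
        if 4<st[i,4]<400: print(ce[i].round(1),st[i], inv(*ce[i],.04))
    k[:]=0;k[s]=((h[...,1]>110)&(h[...,0]>10)&(h[...,0]<30)&(h[...,2]>90))[s]
    for v,u in np.argwhere(k):
        q=inv(u,v,.027)
        if abs(q[0]-9)<12 and 20<q[1]<105: print("brass",u,v,q,p[v,u])
```

```text
top dowel tops pred [[322.2 185.6]
 [351.4 181.4]] base [[321.  186.3]
 [349.6 182.2]]
[369.8 172.2] [369 171   3   3   6] [ 72.9 -93.8]
[348.6 181.8] [348 181   2   3   5] [ 55.1 -32.5]
[306.6 204.7] [297 198  18  13  88] [ 9.6 90. ]
[326.8 202.4] [317 201  21   4  41] [ 8.1 35. ]
[379.4 225.8] [379 225   2   3   5] [-74.3 -95.1]
[307.3 236.6] [305 234   6   6  27] [-75.5 101.1]
brass 315 204 [ 8.7 65.2] [172 145  91]
scene dowel tops pred [[211.8 245.5]
 [190.1 267.2]] base [[212.4 249.8]
 [191.  271.3]]
[207.7 231.8] [190 220  29  31 205] [18.7 64.9]
[234. 238.] [233 237   3   3   5] [84.8 91.9]
[213.4 249.3] [211 248   6   4  18] [66.  33.9]
[138.  259.7] [137 259   3   3   7] [ -61.9 -103.9]
[192.2 270.7] [190 269   5   4  16] [ 65.9 -44.1]
[181.  292.7] [180 292   3   3   7] [  85.9 -104. ]
[213.6 303.8] [212 303   4   2   5] [165.7 -78.1]
brass 207 230 [ 6.3 74.3] [112  89  57]
brass 207 231 [ 8.4 71.9] [130 104  64]
brass 208 231 [10.5 73.5] [109  87  57]
brass 207 232 [10.5 69.5] [119  95  60]
brass 208 232 [12.6 71.1] [103  83  54]
```

Call:
servo_tool:
  motion:
    - [[0,0.43,0.97,-0.13,0,0,0.29],[0,0.43,0.97,-0.13,0,0,0.29],[0,0.43,0.97,-0.13,0,0,0.29]]

```text
time_s: 0.4
ee_pos: [0.224, -0.4185, 0.2283]
tool_rot: [0.949, 0.317, 0.0, -0.002]
force: [0.4, -0.9, 0.5]
gripper_width: 1.003
grasp_force: 0.0
```

Dowel predictions agree with the picture: tops at (322,186) and (351,181), seen within 1–2 px. The brass nose end appears at plate y ≈ 61–65 mm, so bracket home is about y ≈ +1 to +5. Continuing the transfer.

Call:
servo_tool:
  motion:
    - [[0,0.43,0.97,-0.13,0,0,0.29],[0,0.43,0.97,-0.13,0,0,0.29],[0,0.43,0.97,-0.13,0,0,0.29]]

```text
time_s: 0.7
ee_pos: [0.2668, -0.3221, 0.2156]
tool_rot: [0.89, 0.456, 0.0, -0.001]
force: [0.1, -0.3, 0.0]
gripper_width: 1.0
grasp_force: 0.0
```

Call:
servo_tool:
  motion:
    - [[0,0.43,0.97,-0.13,0,0,0.29],[0,0.43,0.97,-0.13,0,0,0.29],[0,0.43,0.97,-0.13,0,0,0.29]]

```text
time_s: 1.0
ee_pos: [0.3099, -0.2256, 0.2028]
tool_rot: [0.811, 0.586, 0.0, -0.001]
force: [-0.4, -0.8, -0.1]
gripper_width: 0.998
grasp_force: 0.0
```

Call:
servo_tool:
  motion:
    - [[0,0.43,0.97,-0.13,0,0,0.29],[0,0.43,0.97,-0.13,0,0,0.29],[0,0.43,0.97,-0.13,0,0,0.29]]

```text
time_s: 1.3
ee_pos: [0.3533, -0.1289, 0.1899]
tool_rot: [0.713, 0.701, 0.0, -0.0]
force: [0.5, 0.2, 0.1]
gripper_width: 0.996
grasp_force: 0.0
```

Call:
servo_tool:
  motion:
    - [[0,0.43,0.97,-0.13,0,0,0.29],[0,0.43,0.97,-0.13,0,0,0.29],[0,0.43,0.97,-0.13,0,0,0.29]]

```text
time_s: 1.6
ee_pos: [0.3967, -0.0321, 0.177]
tool_rot: [0.599, 0.801, 0.0, 0.0]
force: [0.6, -0.1, -0.3]
gripper_width: 0.998
grasp_force: 0.0
```

Call:
servo_tool:
  motion:
    - [[0,0.43,0.97,-0.13,0,0,0.29],[0,0.43,0.97,-0.13,0,0,0.29],[0,0.43,0.97,-0.13,0,0,0.29]]

```text
time_s: 1.9
ee_pos: [0.4401, 0.0645, 0.164]
tool_rot: [0.471, 0.882, 0.0, 0.0]
force: [0.3, -0.2, -0.3]
gripper_width: 0.999
grasp_force: 0.0
```

Call:
servo_tool:
  motion:
    - [[0,0.43,0.97,-0.13,0,0,0.29],[0,0.43,0.97,-0.13,0,0,0.29],[0,0.43,0.97,-0.13,0,0,0.29],[0,0.43,0.97,-0.13,0,0,0.29],[0,0.43,0.97,-0.13,0,0,0.29]]

```text
time_s: 2.4
ee_pos: [0.4811, 0.1578, 0.1512]
tool_rot: [0.336, 0.942, -0.0, -0.0]
force: [0.1, -1.0, -1.2]
gripper_width: 1.002
grasp_force: 0.0
```

Call:
servo_tool:
  motion:
    - [[0,0.03,0.03,-0.5,0,0,0.015],[0,0.03,0.03,-0.9,0,0,0.015],[0,0.03,0.03,-0.9,0,0,0.015]]

```text
time_s: 2.7
ee_pos: [0.4815, 0.1601, 0.0578]
tool_rot: [0.329, 0.944, -0.002, -0.003]
force: [-1.2, -0.0, 0.7]
gripper_width: 1.0
grasp_force: 0.0
```

Call:
servo_tool:
  motion:
    - [[0,0,0,-0.15,0,0,0],[0,0,0,-0.32,0,0,0],[0,0,0,-0.32,0,0,0]]

```text
time_s: 3.0
ee_pos: [0.4841, 0.1613, 0.0299]
tool_rot: [0.328, 0.945, -0.0, -0.0]
force: [0.6, -1.0, 0.4]
gripper_width: 0.997
grasp_force: 0.0
```

Call:
servo_tool:
  motion:
    - [[60,0,0,0,0,0,0],[120,0,0,0,0,0,0],[160,0,0,0,0,0,0],[200,0,0,0,0,0,0],[200,0,0,0,0,0,0]]

```text
time_s: 3.5
ee_pos: [0.4846, 0.1624, 0.0305]
tool_rot: [0.327, 0.945, 0.0, 0.0]
force: [-3.5, -3.7, 12.6]
gripper_width: 0.404
grasp_force: 58.6
```

Call:
servo_tool:
  motion:
    - [[200,0,0,0,0,0,0],[200,0,0,0,0,0,0],[200,0,0,0,0,0,0]]

```text
time_s: 3.8
ee_pos: [0.4846, 0.1623, 0.0305]
tool_rot: [0.327, 0.945, 0.0, 0.0]
force: [-3.1, -2.9, 12.4]
gripper_width: 0.405
grasp_force: 58.6
```

Call:
servo_tool:
  motion:
    - [[200,0,0,0.1,0,0,0],[200,0,0,0.4,0,0,0],[200,0,0,0.8,0,0,0],[200,0,0,0.8,0,0,0],[200,0,0,0.8,0,0,0]]

```text
time_s: 4.3
ee_pos: [0.4842, 0.1624, 0.1097]
tool_rot: [0.327, 0.945, 0.0, 0.0]
force: [-0.5, -1.5, -5.0]
gripper_width: 0.402
grasp_force: 61.4
```

Call:
servo_tool:
  motion:
    - [[200,0.04,-0.25,0,0,0,-0.037],[200,0.1,-0.6,0,0,0,-0.037],[200,0.13,-0.78,0,0,0,-0.037]]

```text
time_s: 4.6
ee_pos: [0.4963, 0.0826, 0.1077]
tool_rot: [0.345, 0.938, -0.001, -0.001]
force: [0.1, 0.0, -5.2]
gripper_width: 0.396
grasp_force: 61.2
```

Call:
servo_tool:
  motion:
    - [[200,0.06,-0.4,0,0,0,-0.037],[200,0.13,-0.78,0,0,0,-0.037]]

```text
time_s: 4.8
ee_pos: [0.5091, 0.0053, 0.1076]
tool_rot: [0.364, 0.932, -0.0, -0.002]
force: [0.8, -0.1, -5.1]
gripper_width: 0.401
grasp_force: 61.3
```

Call:
servo_tool:
  motion:
    - [[200,0.06,-0.4,0,0,0,-0.037],[200,0.13,-0.78,0,0,0,-0.037]]

```text
time_s: 5.0
ee_pos: [0.5221, -0.0731, 0.1076]
tool_rot: [0.382, 0.924, -0.0, -0.002]
force: [1.6, 0.2, -4.3]
gripper_width: 0.398
grasp_force: 61.3
```

Call:
servo_tool:
  motion:
    - [[200,0.06,-0.4,0,0,0,-0.037],[200,0.1,-0.68,0,0,0,-0.037],[200,0.12,-0.78,0,0,0,-0.037],[200,0.12,-0.78,0,0,0,-0.037],[200,0.12,-0.78,0,0,0,-0.037]]

```text
time_s: 5.5
ee_pos: [0.5345, -0.1486, 0.1083]
tool_rot: [0.399, 0.917, 0.0, -0.001]
force: [-0.0, -0.3, -4.8]
gripper_width: 0.402
grasp_force: 61.3
```

Run:
```python
from plant import telemetry, optics
from h import *
o=telemetry.get_obs(); print({k:np.round(o[k],4).tolist() for k in("time_s","ee_pos","tool_rot","force","wrist_torque","gripper_width")})
ims=[]
for n in("top","scene"):
    p,d=optics.camera(n); m=optics.camera_model(n); pickle.dump((p,d,m),open(n+"1.pkl","wb"))
    u,v=map(int,proj(m,[.535,-.15,.08])); c=p[max(v-60,0):v+60,max(u-60,0):u+60]; ims.append(cv2.resize(c,(400,400),interpolation=cv2.INTER_CUBIC)); print(n,u,v)
cv2.imwrite("pics/held.png",np.hstack(ims)[...,::-1])
```

```text
{'time_s': 5.5, 'ee_pos': [0.5345, -0.1486, 0.1083], 'tool_rot': [0.3991, 0.9169, 0.0001, -0.0011], 'force': [-0.0238, -0.2769, -4.7769], 'wrist_torque': [0.0085, -0.0096, -0.0132], 'gripper_width': 0.4022}
top 345 201
scene 182 237
```

View pics/held.png

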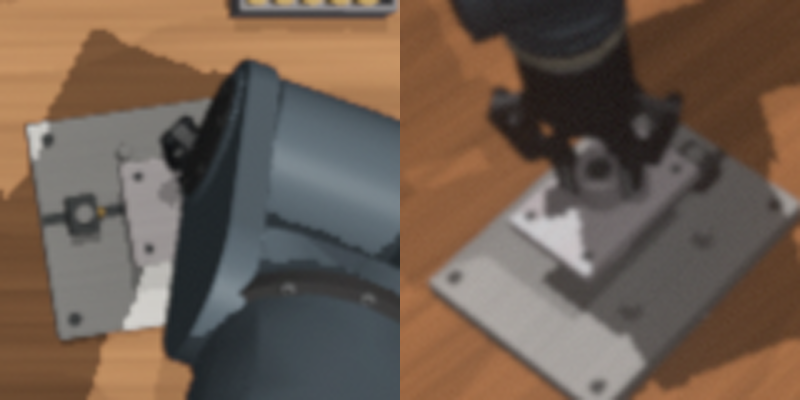

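The bracket is held flat and square to the plate: in the left half of the picture its +y edge at (128,212) is parallel to the plate's left edge, and it's clear of the nose at (103,211). The wrist reads 4.8 N of weight. Lowering it now.

Call:
servo_tool:
  motion:
    - [[200,0,0,-0.3,0,0,0],[200,0,0,-0.54,0,0,0],[200,0,0,-0.54,0,0,0],[200,0,0,-0.54,0,0,0]]

```text
time_s: 6.0
ee_pos: [0.5353, -0.149, 0.0557]
tool_rot: [0.399, 0.917, 0.0, -0.0]
force: [0.4, 0.7, -4.6]
gripper_width: 0.398
grasp_force: 61.0
```

Call:
servo_tool:
  motion:
    - [[200,0,0,-0.01,0,0,0],[200,0,0,-0.02,0,0,0],[200,0,0,-0.03,0,0,0],[200,0,0,-0.03,0,0,0]]

```text
time_s: 6.4
ee_pos: [0.5353, -0.1497, 0.0526]
tool_rot: [0.399, 0.917, 0.0, 0.0]
force: [-0.3, 0.7, -4.5]
gripper_width: 0.401
grasp_force: 61.0
```

Call:
servo_tool:
  motion:
    - [[200,0,0,-0.005,0,0,0],[200,0,0,-0.01,0,0,0],[200,0,0,-0.015,0,0,0],[200,0,0,-0.015,0,0,0]]

```text
time_s: 6.8
ee_pos: [0.5352, -0.1496, 0.0507]
tool_rot: [0.399, 0.917, -0.0, -0.0]
force: [-0.6, -0.1, -4.5]
gripper_width: 0.402
grasp_force: 61.0
```

Call:
servo_tool:
  motion:
    - [[200,0,0,-0.005,0,0,0],[200,0,0,-0.005,0,0,0]]

```text
time_s: 7.0
ee_pos: [0.5354, -0.1497, 0.0506]
tool_rot: [0.399, 0.917, 0.0, 0.0]
force: [-1.2, -0.3, -1.3]
gripper_width: 0.399
grasp_force: 61.8
```

Call:
servo_tool:
  motion:
    - [[200,0.007,0.001,0,0,0,0],[200,0.014,0.002,0,0,0,0],[200,0.021,0.003,0,0,0,0],[200,0.028,0.004,0,0,0,0],[200,0.028,0.004,0,0,0,0]]

```text
time_s: 7.5
ee_pos: [0.5383, -0.1493, 0.0505]
tool_rot: [0.399, 0.917, 0.0, 0.0]
force: [-1.1, -1.1, 4.9]
gripper_width: 0.405
grasp_force: 62.0
```

Call:
servo_tool:
  motion:
    - [[200,0.003,0,0,0,0,0],[200,0.006,0.001,0,0,0,0],[200,0.009,0.001,0,0,0,0],[200,0.009,0.001,0,0,0,0]]

```text
time_s: 7.9
ee_pos: [0.5391, -0.1492, 0.0505]
tool_rot: [0.399, 0.917, -0.0, 0.0]
force: [-2.0, -0.6, 5.3]
gripper_width: 0.4
grasp_force: 62.2
```

Call:
servo_tool:
  motion:
    - [[200,0.003,0,0.003,0,0,0],[200,0.006,0.001,0.004,0,0,0],[200,0.009,0.001,0.004,0,0,0],[200,0.009,0.001,0.004,0,0,0]]

```text
time_s: 8.3
ee_pos: [0.5398, -0.149, 0.0506]
tool_rot: [0.399, 0.917, 0.0, -0.0]
force: [-1.2, 0.3, 0.7]
gripper_width: 0.404
grasp_force: 61.9
```

Call:
servo_tool:
  motion:
    - [[200,0.003,0,0,0,0,0],[200,0.006,0.001,0,0,0,0],[200,0.006,0.001,0,0,0,0]]

```text
time_s: 8.6
ee_pos: [0.5404, -0.1489, 0.0505]
tool_rot: [0.399, 0.917, 0.0, -0.0]
force: [-0.5, 0.3, -1.7]
gripper_width: 0.403
grasp_force: 61.8
```

Call:
servo_tool:
  motion:
    - [[200,0.003,0,0,0,0,0],[200,0.006,0.001,0,0,0,0],[200,0.006,0.001,0,0,0,0]]

```text
time_s: 8.9
ee_pos: [0.541, -0.1488, 0.0506]
tool_rot: [0.399, 0.917, 0.0, -0.0]
force: [-0.1, 0.2, -2.5]
gripper_width: 0.404
grasp_force: 61.8
```

Call:
servo_tool:
  motion:
    - [[200,0.003,0,0,0,0,0],[200,0.003,0.001,0,0,0,0]]

```text
time_s: 9.1
ee_pos: [0.5412, -0.1487, 0.0506]
tool_rot: [0.399, 0.917, -0.0, -0.0]
force: [-1.4, -1.3, -2.9]
gripper_width: 0.397
grasp_force: 61.6
```

Call:
servo_tool:
  motion:
    - [[200,0.003,0,0,0,0,0],[200,0.003,0,0,0,0,0]]

```text
time_s: 9.3
ee_pos: [0.5413, -0.1487, 0.0506]
tool_rot: [0.399, 0.917, -0.0, -0.0]
force: [-2.5, -0.5, -1.4]
gripper_width: 0.403
grasp_force: 61.6
```

Call:
servo_tool:
  motion:
    - [[200,-0.003,0,0,0,0,0],[200,-0.004,0.007,0,0,0,0],[200,-0.005,0.014,0,0,0,0],[200,-0.006,0.021,0,0,0,0],[200,-0.006,0.021,0,0,0,0]]

```text
time_s: 9.8
ee_pos: [0.541, -0.1465, 0.0506]
tool_rot: [0.399, 0.917, 0.0, -0.0]
force: [-1.2, 0.7, -4.2]
gripper_width: 0.399
grasp_force: 61.3
```

Call:
servo_tool:
  motion:
    - [[200,-0.001,0.005,0,0,0,0],[200,-0.001,0.01,0,0,0,0],[200,-0.002,0.014,0,0,0,0],[200,-0.002,0.014,0,0,0,0]]

```text
time_s: 10.2
ee_pos: [0.5408, -0.1452, 0.0507]
tool_rot: [0.399, 0.917, 0.0, -0.0]
force: [-1.4, -0.3, -4.3]
gripper_width: 0.403
grasp_force: 61.2
```

Call:
servo_tool:
  motion:
    - [[200,0,0.004,0,0,0,0],[200,-0.001,0.008,0,0,0,0],[200,-0.001,0.008,0,0,0,0]]

```text
time_s: 10.5
ee_pos: [0.5407, -0.1444, 0.0507]
tool_rot: [0.399, 0.917, -0.0, -0.0]
force: [-2.9, -0.5, -5.2]
gripper_width: 0.402
grasp_force: 61.2
```

Call:
servo_tool:
  motion:
    - [[200,-0.001,0.003,0,0,0,0],[200,-0.002,0.006,0,0,0,0],[200,-0.002,0.009,0,0,0,0],[200,-0.002,0.009,0,0,0,0]]

```text
time_s: 10.9
ee_pos: [0.5405, -0.1435, 0.0507]
tool_rot: [0.399, 0.917, 0.0, 0.0]
force: [-0.8, -0.9, -4.9]
gripper_width: 0.399
grasp_force: 61.2
```

Call:
servo_tool:
  motion:
    - [[200,-0.001,0.003,0,0,0,0],[200,-0.001,0.006,0,0,0,0],[200,-0.001,0.006,0,0,0,0]]

```text
time_s: 11.2
ee_pos: [0.5404, -0.1429, 0.0507]
tool_rot: [0.399, 0.917, 0.0, 0.0]
force: [-1.2, -0.5, -3.8]
gripper_width: 0.401
grasp_force: 61.2
```

Run:
```python
from plant import telemetry, optics
from h import *
o=telemetry.get_obs(); print({k:np.round(o[k],4).tolist() for k in("time_s","ee_pos","force","wrist_torque")})
p,d=optics.camera("top");m=optics.camera_model("top"); pickle.dump((p,d,m),open("top2.pkl","wb"))
s,_=optics.camera("scene")
I=np.hstack([cv2.resize(p[165:245,285:365],(400,400),interpolation=cv2.INTER_CUBIC),cv2.resize(s[195:305,130:240],(400,400),interpolation=cv2.INTER_CUBIC)])
cv2.imwrite("pics/gap.png",I[...,::-1])
```

```text
{'time_s': 11.2, 'ee_pos': [0.5404, -0.1429, 0.0507], 'force': [-1.1569, -0.5064, -3.784], 'wrist_torque': [-0.0183, 0.1393, 0.0014]}
```

View pics/gap.png

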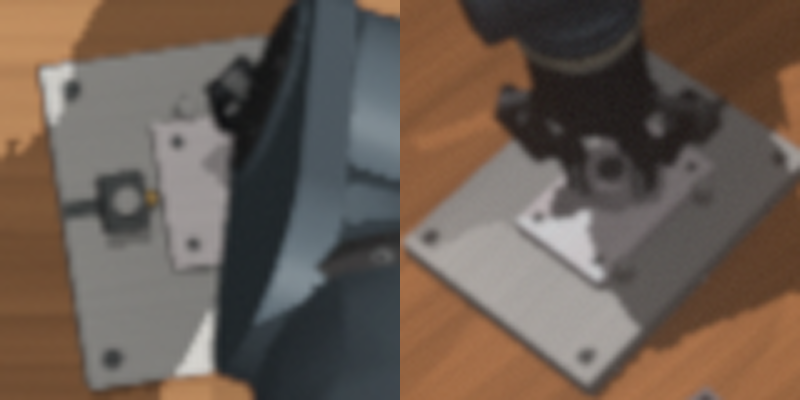

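Left crop: the bracket's +y edge at (161,200) is 1–2 mm from the brass nose at (157,198), parallel to it. Right crop: its +x edge runs along the dowels at (700,195) and (622,270). I'll set it down, loosen the fingers a little and finish with a gentle one-pad push.

Call:
servo_tool:
  motion:
    - [[200,0,0,-0.003,0,0,0],[200,0,0,-0.003,0,0,0],[130,0,0,-0.003,0,0,0],[130,0,0,-0.003,0,0,0],[130,0,0,-0.003,0,0,0]]

```text
time_s: 11.8
ee_pos: [0.5408, -0.143, 0.0507]
tool_rot: [0.399, 0.917, 0.0, 0.0]
force: [0.3, 0.3, -0.7]
gripper_width: 0.492
grasp_force: 0.0
```

Call:
servo_tool:
  motion:
    - [[130,0,0,0,0,0,0],[130,0,0,0,0,0,0]]

```text
time_s: 12.0
ee_pos: [0.5405, -0.143, 0.0505]
tool_rot: [0.399, 0.917, 0.0, 0.0]
force: [0.1, 0.4, -0.3]
gripper_width: 0.49
grasp_force: 0.0
```

Call:
servo_tool:
  motion:
    - [[130,0.009,0.008,0,0,0,0],[130,0.018,0.016,0,0,0,0],[130,0.024,0.022,0,0,0,0],[130,0.024,0.022,0,0,0,0]]

```text
time_s: 12.4
ee_pos: [0.5427, -0.1407, 0.0504]
tool_rot: [0.399, 0.917, -0.0, -0.0]
force: [-1.9, -0.7, 1.0]
gripper_width: 0.487
grasp_force: 0.9
```

Call:
servo_tool:
  motion:
    - [[130,0.002,0.002,0,0,0,0],[130,0.004,0.004,0,0,0,0],[130,0.006,0.006,0,0,0,0],[130,0.006,0.006,0,0,0,0]]

```text
time_s: 12.8
ee_pos: [0.5428, -0.1404, 0.0504]
tool_rot: [0.399, 0.917, -0.0, -0.001]
force: [-4.8, -4.3, 3.4]
gripper_width: 0.49
grasp_force: 3.4
```

Call:
servo_tool:
  motion:
    - [[130,0,0.002,0.002,0,0,0],[130,0,0.004,0.002,0,0,0],[130,0,0.004,0.002,0,0,0]]

```text
time_s: 13.1
ee_pos: [0.5427, -0.1399, 0.0504]
tool_rot: [0.399, 0.917, -0.0, -0.001]
force: [-5.2, -4.3, 1.7]
gripper_width: 0.489
grasp_force: 3.0
```

Call:
servo_tool:
  motion:
    - [[130,0,0,0,0,0,0],[130,0,0,0,0,0,0]]

```text
time_s: 13.3
ee_pos: [0.5427, -0.1399, 0.0504]
tool_rot: [0.399, 0.917, -0.0, -0.001]
force: [-4.4, -3.6, 1.0]
gripper_width: 0.49
grasp_force: 3.0
```

Call:
servo_tool:
  motion:
    - [[130,0,0.003,0,0,0,0],[130,0,0.006,0,0,0,0],[130,0,0.006,0,0,0,0]]

```text
time_s: 13.6
ee_pos: [0.5426, -0.1393, 0.0504]
tool_rot: [0.399, 0.917, -0.0, -0.001]
force: [-4.1, -3.1, 1.4]
gripper_width: 0.491
grasp_force: 3.2
```

Call:
servo_tool:
  motion:
    - [[130,0,0.003,0,0,0,0],[130,0,0.006,0,0,0,0],[130,0,0.006,0,0,0,0]]

```text
time_s: 13.9
ee_pos: [0.5425, -0.1387, 0.0504]
tool_rot: [0.399, 0.917, -0.0, -0.001]
force: [-6.6, -3.8, 1.8]
gripper_width: 0.491
grasp_force: 3.5
```

Run:
```python
from plant import telemetry, optics
from h import *
o=telemetry.get_obs(); print({k:np.round(o[k],4).tolist() for k in("time_s","ee_pos","force","wrist_torque")})
```

```text
{'time_s': 13.9, 'ee_pos': [0.5425, -0.1387, 0.0504], 'force': [-6.6328, -3.7508, 1.807], 'wrist_torque': [-0.6086, 0.926, 0.014]}
```

Run:
```python
from plant import optics
from h import *
p=pickle.load(open("top2.pkl","rb"))[0]; q=np.mean([optics.camera("top")[0].astype(float) for _ in range(4)],0).astype(np.uint8)
pickle.dump(q,open("top3.pkl","wb"))
c=lambda a:cv2.resize(a[183:223,295:335],(400,400),interpolation=cv2.INTER_CUBIC)
cv2.imwrite("pics/cmp.png",np.hstack([c(p),c(q)])[...,::-1])
for a in(p,q): print(a[196:212:3,312:326].mean(2).astype(int))
```

```text
[[127 127 125 117 135 151 154 154 153 153 153 153 152 145]
 [ 81 104 120 122 110 138 153 153 152 152 152 152 151 148]
 [ 72  72 102 111 106 136 151 152 152 152 152 152 152 153]
 [108  81  73  84  85  97 138 152 153 153 153 152 152 152]
 [ 57  59  70 106 119 112 139 154 154 154 154 154 154 154]
 [ 80  87  94 112 121 117 110 138 150 151 149 146 148 150]]
[[127 126 116 119 143 153 154 153 153 153 153 150 133 119]
 [ 80 103 118 108 137 152 153 153 153 152 152 151 149 138]
 [ 72  72 100 104 118 142 151 152 152 152 152 152 152 152]
 [107  81  72  83  90 135 153 153 154 153 153 153 152 152]
 [ 56  59  71 104 111 132 149 154 154 154 154 154 155 154]
 [ 80  88  94 113 119 107 136 151 151 150 146 147 150 151]]
```

View pics/cmp.png

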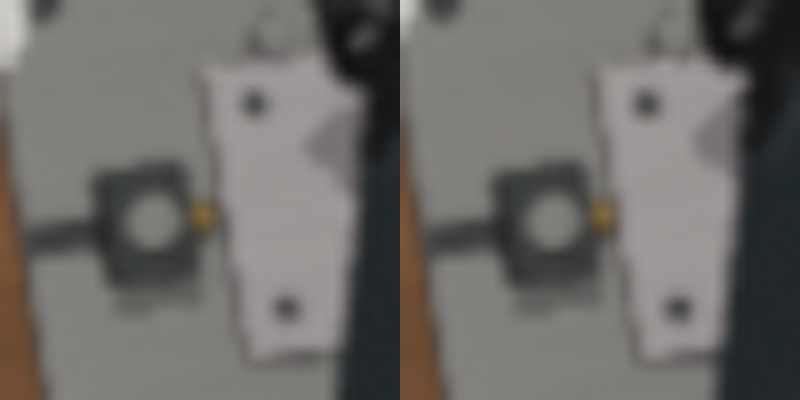

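The bracket edge has slid about 0.8 px (about 2 mm) towards the nose, from (222,215) to (614,215) − 400, so it is following along the dowels. I'll continue gently in plate +y.

Call:
servo_tool:
  motion:
    - [[130,-0.001,0.003,0,0,0,0],[130,-0.001,0.006,0,0,0,0],[130,-0.001,0.006,0,0,0,0]]

```text
time_s: 14.4
ee_pos: [0.5425, -0.1381, 0.0504]
tool_rot: [0.399, 0.917, -0.0, -0.001]
force: [-5.4, -4.2, 1.2]
gripper_width: 0.495
grasp_force: 3.4
```

Call:
servo_tool:
  motion:
    - [[130,0,0.003,0,0,0,0],[130,-0.001,0.006,0,0,0,0],[130,-0.001,0.006,0,0,0,0]]

```text
time_s: 14.7
ee_pos: [0.5424, -0.1375, 0.0504]
tool_rot: [0.399, 0.917, -0.0, -0.001]
force: [-5.8, -4.6, 2.1]
gripper_width: 0.489
grasp_force: 3.4
```

Call:
servo_tool:
  motion:
    - [[130,-0.001,0.003,0,0,0,0],[130,-0.001,0.006,0,0,0,0],[130,-0.001,0.006,0,0,0,0]]

```text
time_s: 15.0
ee_pos: [0.5424, -0.1374, 0.0504]
tool_rot: [0.399, 0.917, -0.001, -0.001]
force: [-5.7, -7.3, 1.2]
gripper_width: 0.485
grasp_force: 4.6
```

Call:
servo_tool:
  motion:
    - [[130,0,0.003,0,0,0,0],[130,-0.001,0.006,0,0,0,0],[130,-0.001,0.006,0,0,0,0]]

```text
time_s: 15.3
ee_pos: [0.5424, -0.1373, 0.0505]
tool_rot: [0.399, 0.917, -0.001, -0.0]
force: [-6.2, -11.9, -0.8]
gripper_width: 0.487
grasp_force: 5.9
```

Run:
```python
from plant import optics, telemetry
from h import *
p=pickle.load(open("top2.pkl","rb"))[0]; r=pickle.load(open("top3.pkl","rb")); q=np.mean([optics.camera("top")[0].astype(float) for _ in range(4)],0).astype(np.uint8)
pickle.dump(q,open("top4.pkl","wb"))
# subpixel edge: half-level 135 crossing per row; hole centroid
for a in(p,r,q):
    g=cv2.cvtColor(a,cv2.COLOR_RGB2GRAY).astype(float); e=[]
    for v in(193,196,199,202,205,208,211,214):
        row=g[v,312:328]; i=np.argmax(row>143); e.append(312+i-(row[i]-143)/(row[i]-row[i-1]))
    h=[]
    for (u0,v0) in((320,193),(323,214)):
        w=np.clip(135-g[v0-4:v0+5,u0-4:u0+5],0,None); yy,xx=np.mgrid[v0-4:v0+5,u0-4:u0+5]; h+=[round((w*xx).sum()/w.sum(),2),round((w*yy).sum()/w.sum(),2)]
    print(np.round(e,2),h)
o=telemetry.get_obs(); print({k:np.round(o[k],4).tolist() for k in("time_s","ee_pos","force","wrist_torque")})
```

```text
[316.31 316.5  317.33 317.47 318.36 318.27 319.42 319.62] [np.float64(319.72), np.float64(192.82), np.float64(323.13), np.float64(215.76)]
[315.44 316.   316.4  317.11 317.41 317.65 318.47 318.82] [np.float64(319.24), np.float64(192.94), np.float64(325.01), np.float64(215.33)]
[315.2  315.38 316.18 316.43 316.96 317.33 317.75 318.57] [np.float64(319.37), np.float64(193.17), np.float64(325.63), np.float64(214.77)]
{'time_s': 15.5, 'ee_pos': [0.5424, -0.1373, 0.0505], 'force': [-5.0744, -11.195, 0.7508], 'wrist_torque': [-1.7714, 0.9332, 0.1693]}
```

The stop is found: the plate-frame push jumped to Fx ≈ 6.5 and Fy ≈ 10.4 N with the position halted. I'll balance it by adding a little x and easing y, so both dowels are clearly loaded.

Call:
servo_tool:
  motion:
    - [[130,0.003,0,0,0,0,0],[130,0.006,-0.001,0,0,0,0],[130,0.006,-0.001,0,0,0,0]]

```text
time_s: 15.8
ee_pos: [0.5425, -0.1373, 0.0504]
tool_rot: [0.399, 0.917, -0.001, -0.001]
force: [-8.0, -10.6, 3.0]
gripper_width: 0.489
grasp_force: 6.9
```

Call:
servo_tool:
  motion:
    - [[130,0,0,0,0,0,0],[130,0,0,0,0,0,0]]

```text
time_s: 16.0
ee_pos: [0.5425, -0.1373, 0.0504]
tool_rot: [0.399, 0.917, -0.001, -0.001]
force: [-8.4, -11.5, 2.8]
gripper_width: 0.483
grasp_force: 6.9
```

Call:
servo_tool:
  motion:
    - [[130,0.002,-0.001,0,0,0,0],[130,0.005,-0.003,0,0,0,0],[130,0.005,-0.003,0,0,0,0],[130,0.005,-0.003,0,0,0,0]]

```text
time_s: 16.4
ee_pos: [0.5425, -0.1373, 0.0503]
tool_rot: [0.399, 0.917, -0.001, -0.002]
force: [-11.1, -9.2, 4.4]
gripper_width: 0.491
grasp_force: 7.2
```

Run:
```python
from plant import telemetry
import numpy as np
o=telemetry.get_obs(); print({k:np.round(o[k],4).tolist() for k in("time_s","ee_pos","force","wrist_torque")})
```

```text
{'time_s': 16.4, 'ee_pos': [0.5425, -0.1373, 0.0503], 'force': [-11.0769, -9.2448, 4.3644], 'wrist_torque': [-1.6041, 1.7428, 0.0413]}
```

Fx ≈ 12.2 and Fy ≈ 7.7 N, and the force line runs along the pad normal, so the two dowels carry about 5–7 N each and the stop about 6 N. Now I'll back straight off along the pad normal and lift.

Call:
servo_tool:
  motion:
    - [[130,-0.004,-0.004,0,0,0,0],[130,-0.008,-0.008,0,0,0,0],[130,-0.014,-0.013,0,0,0,0],[130,-0.022,-0.02,0,0,0,0],[130,-0.03,-0.028,0,0,0,0]]

```text
time_s: 16.9
ee_pos: [0.5414, -0.1393, 0.0507]
tool_rot: [0.399, 0.917, 0.0, 0.0]
force: [-0.6, -0.2, 0.5]
gripper_width: 0.488
grasp_force: 0.0
```

Call:
servo_tool:
  motion:
    - [[130,0,0,0,0,0,0],[130,0,0,0,0,0,0]]

```text
time_s: 17.1
ee_pos: [0.5412, -0.1393, 0.0506]
tool_rot: [0.399, 0.917, 0.0, 0.0]
force: [0.0, 0.6, -0.8]
gripper_width: 0.495
grasp_force: 0.0
```

Call:
servo_tool:
  motion:
    - [[130,-0.009,-0.006,0,0,0,0],[130,-0.009,-0.006,0.05,0,0,0],[130,-0.009,-0.006,0.2,0,0,0],[130,-0.009,-0.006,0.6,0,0,0],[130,-0.009,-0.006,1.0,0,0,0]]

```text
time_s: 17.6
ee_pos: [0.5399, -0.1398, 0.1526]
tool_rot: [0.399, 0.917, -0.0, -0.0]
force: [0.3, -0.0, -0.1]
gripper_width: 0.492
grasp_force: 0.0
```

Call:
servo_tool:
  motion:
    - [[130,-0.4,-0.5,0.5,0,0,0],[130,-0.8,-1.0,1.0,0,0,0],[130,-0.8,-1.0,1.0,0,0,0],[130,-0.8,-1.0,1.0,0,0,0]]

```text
time_s: 18.0
ee_pos: [0.4593, -0.2425, 0.2552]
tool_rot: [0.4, 0.916, -0.001, 0.003]
force: [0.2, -0.0, -0.3]
gripper_width: 0.49
grasp_force: 0.0
```

Call:
servo_tool:
  motion:
    - [[130,-0.4,-0.5,0,0,0,0],[130,-0.8,-1.0,0,0,0,0],[130,-0.8,-1.0,0,0,0,0],[130,-0.8,-1.0,0,0,0,0]]

```text
time_s: 18.4
ee_pos: [0.3785, -0.3417, 0.2511]
tool_rot: [0.401, 0.916, -0.0, 0.0]
force: [0.6, 1.0, 0.7]
gripper_width: 0.489
grasp_force: 0.0
```

Run:
```python
from plant import optics, telemetry
from h import *
r=pickle.load(open("top4.pkl","rb")); q=np.mean([optics.camera("top")[0].astype(float) for _ in range(4)],0).astype(np.uint8); m=optics.camera_model("top")
s=optics.camera("scene")[0]
for a in(r,q):
    g=cv2.cvtColor(a,cv2.COLOR_RGB2GRAY).astype(float); print(g[193:215:4,311:324].astype(int))
I=np.hstack([cv2.resize(q[160:240,285:365],(400,400),interpolation=cv2.INTER_CUBIC),cv2.resize(s[195:305,130:240],(400,400),interpolation=cv2.INTER_CUBIC)])
cv2.imwrite("pics/end.png",I[...,::-1])
o=telemetry.get_obs(); print({k:np.round(o[k],4).tolist() for k in("time_s","ee_pos","force")})
```

```text
[[127 125 116 117 141 151 136 101  83 120 144 151 152]
 [126 125 124 109 134 151 154 153 154 153 153 151 139]
 [ 65  63  79 108 107 137 151 151 151 151 151 151 152]
 [122 108  81  76  95 119 144 152 154 153 153 153 152]
 [ 60  59  60  74 106 110 140 154 155 155 154 154 153]
 [108 108 108 109 119 119 111 137 149 134 102  81 106]]
[[186 185 170 156 186 199 185 145 121 158 191 202 202]
 [157 180 183 151 178 199 202 202 202 202 202 202 202]
 [102  99 120 159 145 180 200 202 202 202 202 202 202]
 [184 166 129 119 137 159 189 201 203 202 202 202 202]
 [ 98  96 100 123 165 149 179 200 202 202 202 202 202]
 [178 179 179 180 185 177 149 181 199 189 152 123 153]]
{'time_s': 18.65, 'ee_pos': [0.3809, -0.339, 0.2507], 'force': [-0.3837, 0.3494, -0.594]}
```

View pics/end.png

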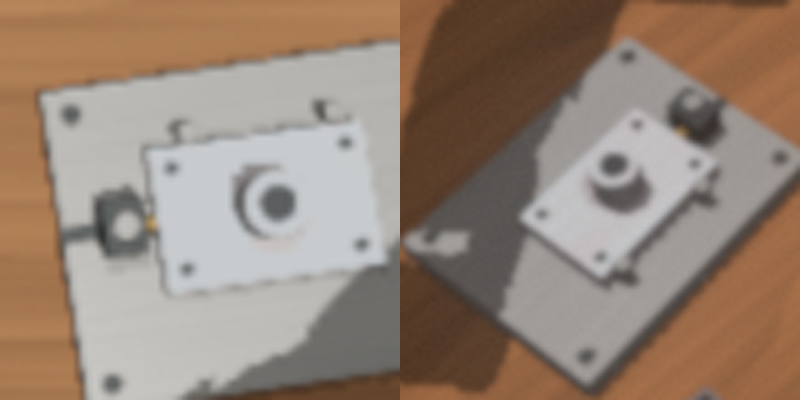

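The bracket lies flat, with its long edge against both dowels, at (180,132) and (328,110) in the left half. Its end is on the brass nose at (153,223), unmoved since the loaded state, and the arm is clear. Handing in.

```bash
python3 -c "
from plant import env; print(env.close_job())"
```

```text
the job is handed in; nothing more can be done
None
```

The bracket is flat on the plate, pushed home against both dowels and the stop with an estimated 5–7 N on each (from the wrist force), then released and handed in at about 19 s; the last pictures show it still seated and the arm clear.

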